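# Turn the top sample board of a ring binder

### The job

The ring binder of material samples lies open on the lab bench. Put a fingertip under the index tab of the top board on the right-hand pile (right as seen from the robot), push the board up and over the rings, and press it down until it lies flat on the left-hand pile, so that the next board can be seen. Do it all by pushing: do not pinch the board, do not lift the binder or shove it about, and leave the other things on the bench where they are.

Things in the scene. Friction and masses are not known exactly. Their poses are not given: they have to be found in the camera images.
- binder: Dark grey ring binder lying open and loose on the bench, 1.9 kg, 236 mm along its spine, 404 mm across, covers 3 mm thick. Origin: centre of its underside. x runs along the spine, away from the robot; y points to the left-hand pile, z up. Two piles of white boards lie on the covers, 210 mm along x, from 18 to 166 mm either side of the spine, tops 33 mm above the bench.
- axis (a point): Point of the binder on the turning axis of the board, beside the middle of the tab: 50 mm from the binder's origin towards the robot (x = -50 mm, y = 0), 36 mm above the bench. The axis is parallel to the spine (x). Four steel rings of 26 mm radius (their tops 64 mm above the bench) stand round it, 50 mm apart, 25 and 75 mm either side of the binder's middle.
- board (a joint): Angle of the top board, to be turned about the axis, in rad: 0 flat on the right-hand pile, pi/2 upright, pi flat on the left-hand pile; stops at 0 and pi; starts at 0 to 0.3. A stiff white leaf 3 mm thick, 210 mm along the spine, 18 to 166 mm from the axis, six sample chips on its face. Tight on its rings, it stays at any angle it is left at; 1 to 2 N at the tab move it.
- tab (a point): Centre of the board's index tab, 177 mm from the turning axis, halfway through its thickness. The tab is 60 mm wide along the spine, 3 mm thick, and sticks out 22 mm from the board's outer edge (166 to 188 mm from the axis). Its frame turns with the board and equals the binder's at joint 0. With the board flat on the right, 31 mm are free between the tab and the cover below.
- right_tab (a point): End of a lower board's tab that sticks out of the right-hand pile as far as the top board's (188 mm from the spine), 125 mm farther along the spine than that one and 12 mm above the bench: 50 mm wide, fixed, not the one to push. Two such tabs also stick out of the left-hand pile, clear of where the top board's tab will lie.
- foil_tray: Loose pressed-foil tray full of screw anchors, 175 x 130 mm and 50 mm high, to the right of the binder; not part of the job. Origin under its centre.
- pen_cup: Loose grey wire-mesh cup with pens, 88 mm across, 100 mm high (pens to 155 mm), to the left of the binder; not part of the job. Origin under its centre.
- bottle: Loose clear bottle with a blue cap, 64 mm across, 210 mm high, to the left of the binder; not part of the job. Origin under its centre.
- phone: Loose black phone lying flat, 150 x 73 x 9 mm, on the bench near the robot's right; not part of the job. Origin under its centre.

How it is judged (in metres and radians):
At the end, for the whole second after the job is handed in: The board lies flat on the left-hand pile (its angle above 3.07 rad, within 4 degrees of flat) and is at rest, the binder lies flat within 50 mm of where it started, and the tray, cup, bottle and phone stand within 30 mm of where they started (value of joint board above 3.07 rad and velocity of joint board between -0.1 and 0.1 rad/s and distance of binder from where it was at the start of the episode below 0.05 m and angle between binder's own z axis and vertical below 0.05 rad and distance of each of foil_tray, pen_cup, bottle, phone from where it was at the start of the episode below 0.03 m); the robot touches nothing.
It fails at once if the board is pinched or forced over: more than 38 N between the fingers and the board on its way from pile to pile (contact force between the fingers and board above 38 N and value of joint board between 0.4 and 2.9 rad).
It fails at once if the binder is lifted or tipped (height (world z) of binder above 0.012 m or angle between binder's own z axis and vertical above 0.08 rad).
It fails at once if the binder is shoved more than 50 mm (distance of binder from where it was at the start of the episode above 0.05 m).
It fails at once if a bystander is knocked or moved more than 30 mm (distance of any of foil_tray, pen_cup, bottle, phone from where it was at the start of the episode above 0.03 m or angle between any of pen_cup, bottle's own z axis and vertical above 0.4 rad).
It also fails if it takes over 40 s, if anything falls off the work surface, if the arm or the gripper's body presses on something with over 40 N, if the wrist force passes 120 N, or if a joint passes its speed limit or range.

### The arm

A 6-joint arm with a two-finger parallel gripper is mounted at the origin on the work surface. World frame = base frame: x ahead of the robot, y to its left, z up, the work surface at z = 0. Lengths are in mm, angles in rad, forces in N, time in s.
With the tool pointing down it reaches from about 325 to 850 mm from the base axis. Payload 15.5 kg.
Tool frame: the origin (TCP) lies midway between the tips of the shut fingers; the grasp point (between the pads) lies env.grasp_offset behind it (env.grasp_offset is the distance from the TCP to the grasp point, in mm); z points along the fingers, y is the line along which they close (so a half turn about z gives the same grasp; the last joint's range is limited). The gripper opens to 91 mm and grips with 3 to 60 N. Pads are 32 mm wide; open, the fingers measure 118 mm over their backs; the gripper's body (76 mm by 178 mm) begins 60 mm behind the grasp point.
Start: joints at [1.105, 0.494, 1.345, -0, 1.302, -0.096], TCP at [226.471, 582.527, 213.915] pointing down, gripper open.
Joint ranges: [-2.91, 2.91], [-0.82, 2.16], [0.22, 2.67], [-1.22, 4.37], [0.12, 2.79], [-3.08, 3.08]. Speed limits (rad/s): [1.89, 1.89, 2.57, 3.01, 3.01, 3.01].

### API

Orientations are given as a unit quaternion [x, y, z, w].
In Python, from station import env gives the robot as it stands.
- The arm moves only by the shell command python3 -m creep 'ROWS' [FORCE]. ROWS is a JSON object of lists of equal length, an entry for each row: "offset": the shift along the tool's x, y, z in m, a list of three; "angular": the turn, a rotation vector about the tool's x, y, z in degrees, a list of three; "jaw": the opening in per cent of the stroke, from 0 (shut) to 100 (fully open). In form: {"offset": [[tx, ty, tz], ...], "angular": [[wx, wy, wz], ...], "jaw": [jaw, ...]}. A call has 1 to 12 rows; each row shifts and turns the commanded pose from where the row before left it, along the tool's axes as they then stand; what a row does not reach is not made up. A row lasts 1/10 s, in which the tool goes at most 50 mm and 8.59 degrees, less where a joint would pass 70% of its speed; a pose out of reach is approached as far as the arm can. A call is refused whole if a number of a shift passes 0.05 or a number of a turn 8.59, either way. A call with a gripper value outside its range is refused whole. The fingers move at their own pace and stop on an object; FORCE is the grip in N (left out, the last holds). Time passes only in rows, so rows that do not move let the fingers close. It gives the time, the measured TCP pose, the force, the opening and the grip force at its end, in the units of the state.
- env.read_state(): the state, without advancing time (a new reading comes with each control period).
- env.snapshot(name): name is "side" or "top"; returns the picture (400x640x3 uint8, red, green, blue); there is no depth.
- env.camera_info(name): a dict with "mtx" (3x3 intrinsics, pixels), "camera_from_world" (4x4, takes a point from world to camera coordinates). Camera axes: x right, y up, looking along -z (the intrinsics and any distortion apply to the point x, -y, -z); pixel columns grow to the right and rows downward; lengths in mm; the calibration is good to about 2 mm. A picture is of the moment at which its call begins. camera_info takes no time and is no camera call.
- env.sign_off(): hands the job in; it is judged then, once.
The state is a dict: "clock": time; "joint_positions": joint angles; "dq": joint speeds; "effort": joint torques, N m; "eef_pos": TCP position; "ee_rot": TCP orientation; "force": force on the tool from outside, world axes, zero at the start; "torque": the same for the moment, N m; "width": opening from 0.0 (shut) to 1.0 (fully open); "gripper_force": force on a finger pad.
Only numpy, scipy, OpenCV 4.12 (cv2) and the standard library are available. Lean on these libraries where they do the work, as an engineer would, in place of code of your own. Each camera call takes 0.05 s, during which the arm holds its last target. There are 200 camera calls.

## Working session

There is one attempt and no reset: what is moved stays moved. The work goes in short steps, Python scripts to look and compute and a shell command to move; the robot and the scene stay as the last step left them, time stands still between calls to the robot, and variables do not carry over. Pictures are saved under pics/ and viewed, at most 10 in all, crops included, and the job is handed in when it is done.

```bash
mkdir -p pics; ls
python3 - <<'E'
from station import env
import cv2
for n in("top","side"):
    cv2.imwrite(f"pics/{n}0.png",env.snapshot(n)[:,:,::-1]); print(env.camera_info(n))
s=env.read_state();print(s['eef_pos'],s['ee_rot'],s['clock'],env.grasp_offset)
E
```

```text
pics
{'mtx': array([[508.38323051,   0.        , 315.67411033],
       [  0.        , 508.38323051, 198.08818703],
       [  0.        ,   0.        ,   1.        ]]), 'camera_from_world': array([[ 2.10781246e-02, -9.99770221e-01, -3.90109857e-03,
        -4.90420329e+01],
       [ 9.86570682e-01,  2.01673840e-02,  1.62085056e-01,
        -5.23133187e+02],
       [-1.61969138e-01, -7.26515849e-03,  9.86769079e-01,
        -1.40602804e+03],
       [ 0.00000000e+00,  0.00000000e+00,  0.00000000e+00,
         1.00000000e+00]])}
{'mtx': array([[486.36323102,   0.        , 328.32229346],
       [  0.        , 486.36323102, 191.52650148],
       [  0.        ,   0.        ,   1.        ]]), 'camera_from_world': array([[ 9.06838612e-01, -4.21477000e-01, -9.32921177e-04,
        -5.07329532e+02],
       [ 2.74693753e-01,  5.89342041e-01,  7.59749499e-01,
        -1.73122924e+02],
       [-3.19667130e-01, -6.89226449e-01,  6.50215217e-01,
        -1.39921941e+03],
       [ 0.00000000e+00,  0.00000000e+00,  0.00000000e+00,
         1.00000000e+00]])}
[226.31054272 582.23000919 213.40034205] [ 1.84322758e-01  9.82865620e-01 -5.20552379e-04 -1.48598488e-04] 0.1 18.8
```

View pics/top0.png

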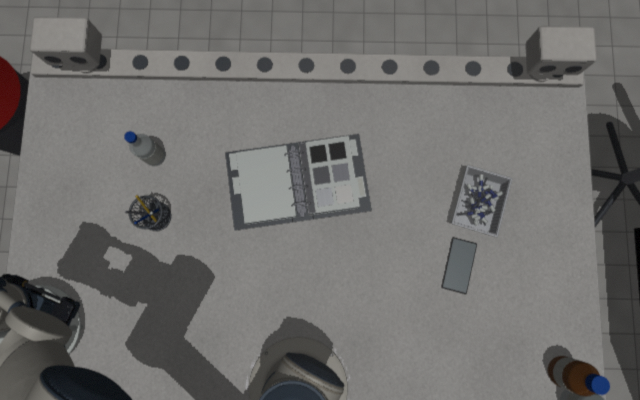

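View pics/side0.png

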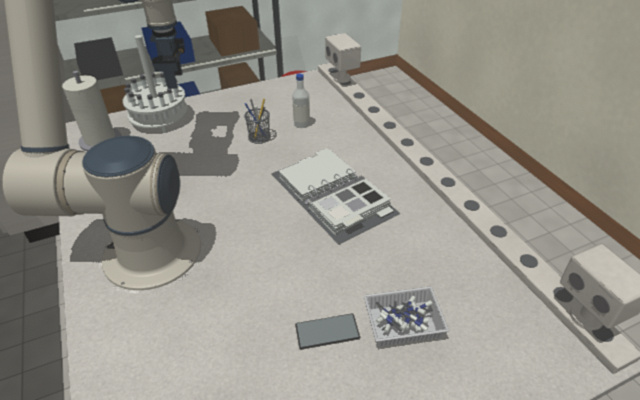

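Top view: binder spans about (225–370, 135–230), with the top board's pile on the right (305–365). The side view agrees, with the binder at (273–398, 150–242). I'll zoom in on both.

Run:
```python
import cv2,numpy as np
a=cv2.imread("pics/top0.png")[125:240,215:380]; b=cv2.imread("pics/side0.png")[140:250,265:405]
f=lambda i:cv2.resize(i,None,fx=4.8,fy=4.8,interpolation=cv2.INTER_CUBIC)
cv2.imwrite("pics/t1.png",f(a));cv2.imwrite("pics/s1.png",f(b))
```

```text
(no output)
```

View pics/t1.png

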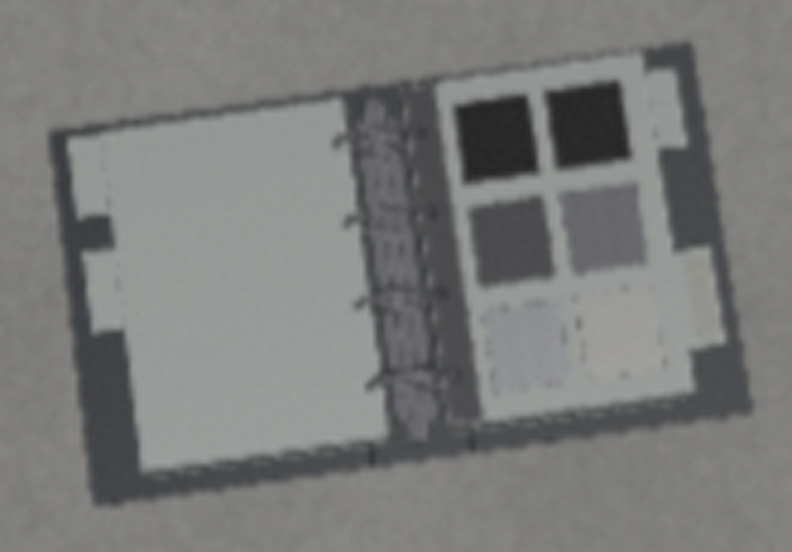

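View pics/s1.png

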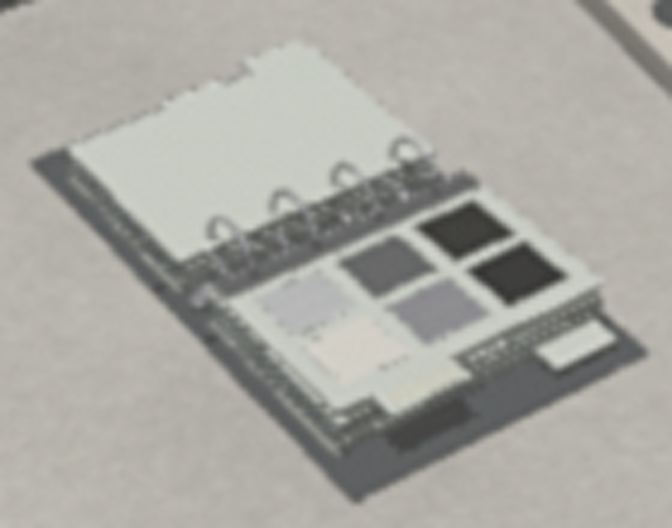

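Top crop: binder corners are at (50,132), (690,43), (750,412) and (95,503), and the top board's tab at (684–724, 247–350). In the side crop that tab is at about (380–470, 358–415), clearly raised above its shadow. I'll fit the binder pose and board angle jointly.

```bash
cat > h.py <<'E'
from station import env
import numpy as np
from scipy.spatial.transform import Rotation as R
def proj(n,P):
    c=env.camera_info(n);P=np.atleast_2d(P);q=P@c['camera_from_world'][:3,:3].T+c['camera_from_world'][:3,3]
    q=q*[1,-1,-1];u=q@c['mtx'].T;return u[:,:2]/u[:,2:]
def bw(p,P): # binder->world
    return R.from_euler('z',p[2]).apply(np.atleast_2d(P))+[p[0],p[1],0]
def bd(a,x,r,o=1.5): # board point (x, radius, offset normal to face)
    return [x,-r*np.cos(a)+o*np.sin(a),36+r*np.sin(a)+o*np.cos(a)]
E
python3 - <<'E'
from h import *
from scipy.optimize import least_squares
T=[((50,132),(118,202)),((690,43),(118,-202)),((750,412),(-118,-202)),((95,503),(-118,202))]
S=[((32,160),(-118,202)),((357,500),(-118,-202)),((645,352),(118,-202))]
TB=[((435,85),(105,18)),((643,52),(105,166)),((693,393),(-105,166)),((482,420),(-105,18)),((712,247),(-20,188)),((724,343),(-80,188))]
SB=[((600,285),(105,166)),((340,408),(-105,166)),((470,372),(-20,188)),((385,415),(-80,188)),((482,190),(105,18)),((215,295),(-105,18))]
t=lambda L:np.array([l[0] for l in L])/4.8+[215-.4,125-.4]
s=lambda L:np.array([l[0] for l in L])/4.8+[265-.4,140-.4]
def f(p,k=0):
    c=lambda L:bw(p,[[*l[1],3] for l in L]); b=lambda L:bw(p,[bd(p[3],*l[1]) for l in L])
    return np.r_[proj('top',c(T))-t(T),proj('side',c(S))-s(S),proj('top',b(TB))-t(TB),proj('side',b(SB))-s(SB)].ravel()
r=least_squares(f,[580,0,0.1,0.1],x_scale=[10,10,.1,.1],loss='soft_l1')
print(r.x,np.round(f(r.x).reshape(-1,2),1).tolist())
p=r.x
for n,P in dict(axis=[-50,0,36],tab=bd(p[3],-50,177,0),left=[-50,177,36],rtab=[75,-188,12]).items(): print(n,bw(p,P)[0].round(1))
# bystanders approx at z
def back(n,uv,z):
    c=env.camera_info(n);M=c['camera_from_world'];d=np.linalg.inv(c['mtx'])@[*uv,1];d=M[:3,:3].T@(d*[1,-1,-1]);o=-M[:3,:3].T@M[:3,3]
    return (o+d*(z-o[2])/d[2]).round(0)
for k,uv,z in [('tray',(479,201),50),('tray_nearL',(450,228),50),('cup',(148,210),100),('bottle',(131,137),210),('phone',(459,265),9)]:print(k,back('top',uv,z))
E
```

```text
[5.81554377e+02 1.63624710e+01 1.58316150e-01 3.74125621e-02] [[0.1, -0.9], [1.1, -0.4], [0.8, 0.2], [-0.5, 0.2], [-0.4, -0.1], [-0.9, 0.4], [1.1, 0.2], [-6.7, 0.1], [0.4, -0.4], [0.8, -0.6], [-6.8, 1.1], [0.0, -0.3], [0.7, 0.1], [0.9, -0.5], [-0.7, 0.5], [0.1, 0.9], [1.3, -0.1], [-3.3, -4.0], [-1.6, -2.3]]
axis [532.2   8.5  36. ]
tab [ 560.1 -166.2   42.6]
left [504.3 183.3  36. ]
rtab [ 685.3 -157.5   12. ]
tray [ 524. -500.   50.]
tray_nearL [ 446. -417.   50.]
cup [472. 418. 100.]
bottle [646. 438. 210.]
phone [ 345. -451.    9.]
```

```bash
python3 -m creep '{"offset":[[0,0,-0.015],[0,0,-0.015],[0,0,-0.015],[0,0,-0.015],[0,0,-0.015],[0,0,-0.015],[0,0,-0.015],[-0.038,0.009,0],[-0.038,0.009,0],[-0.038,0.009,0],[-0.038,0.009,0],[-0.038,0.009,0]],"angular":[[0,0,8.5],[0,0,8.5],[0,0,8.5],[0,0,8.5],[0,0,8.5],[0,0,8.5],[0,0,8.5],[0,0,0],[0,0,0],[0,0,0],[0,0,0],[0,0,0]],"jaw":[0,0,0,0,0,0,0,0,0,0,0,0]}' 20
cat >> h.py <<'E'
p=[581.55,16.36,0.1583,0.037]
B=R.from_euler('z',p[2])
def tool(): # TCP in binder polar frame
    s=env.read_state();q=R.from_quat(s['ee_rot']);b=B.inv().apply(np.array(s['eef_pos'])-[p[0],p[1],0])
    M=(B.inv()*q).as_matrix();c=b+16*M[:,0]
    print('clk',s['clock'],'TCP_b',b.round(1),'corner',c.round(1),'tilt',np.degrees(np.arctan2(M[1,2],-M[2,2])).round(1),'M',M.round(2).tolist())
    print('r,alpha of corner',np.hypot(c[1],c[2]-36).round(1),np.arctan2(c[2]-36,-c[1]).round(3),'F_b',B.inv().apply(s['force']).round(1),'j',np.round(s['joint_positions'],2),'w',s['width'])
    return b,B.inv()*q
E
python3 -c "from h import *;tool()"
```

```text
clock: 1.3
eef_pos: [301.6, 400.6, 318.7]
ee_rot: [0.648, 0.762, -0.0, 0.0]
force: [0.2, 0.5, 0.3]
width: 0.008
gripper_force: 0.0
clk 1.3 TCP_b [-215.9  423.6  318.7] corner [-215.9  439.6  318.7] tilt -0.0 M [[-0.0, 1.0, -0.0], [1.0, 0.0, -0.0], [-0.0, -0.0, -1.0]]
r,alpha of corner 522.6 2.57 F_b [0.3 0.4 0.3] j [ 0.81  0.22  1.48 -0.    1.44  0.64] w 0.00784060862023435
```

```bash
python3 -m creep '{"offset":[[-0.038,0.009,0],[-0.038,0.009,0],[-0.038,0.009,0],[-0.038,0.009,0],[-0.038,0.009,0],[-0.038,0.009,0],[-0.038,0.009,0],[-0.038,0.009,0],[-0.038,0.009,0],[-0.038,0.009,0],[-0.038,0.009,0],[-0.038,0.009,0]],"angular":[[0,0,0],[0,0,0],[0,0,0],[0,0,0],[0,0,0],[0,0,0],[0,0,0],[0,0,0],[0,0,0],[0,0,0],[0,0,0],[0,0,0]],"jaw":[0,0,0,0,0,0,0,0,0,0,0,0]}' 
python3 -m creep '{"offset":[[-0.038,0.009,0],[-0.038,0.009,0],[-0.038,0.009,0],[-0.038,0.009,0],[-0.038,0.009,0],[-0.038,0.009,0],[-0.038,0.009,0],[0,0,0],[0,0,0],[0,0,0]],"angular":[[0,0,0],[0,0,0],[0,0,0],[0,0,0],[0,0,0],[0,0,0],[0,0,0],[0,8,0],[0,8,0],[0,8,0]],"jaw":[0,0,0,0,0,0,0,0,0,0]}' 
python3 -c "from h import *;tool()"
```

```text
clock: 2.5
eef_pos: [481.6, -32.1, 318.8]
ee_rot: [0.648, 0.762, -0.0, -0.0]
force: [0.6, 0.3, -0.1]
width: 0.005
gripper_force: 0.0
clock: 3.5
eef_pos: [586.4, -283.2, 319.6]
ee_rot: [0.633, 0.745, 0.137, -0.16]
force: [-0.4, 0.8, -1.2]
width: 0.004
gripper_force: 0.0
clk 3.5 TCP_b [ -42.5 -296.6  319.6] corner [ -42.5 -282.   326.2] tilt 24.3 M [[-0.0, 1.0, -0.0], [0.91, 0.0, 0.41], [0.41, 0.0, -0.91]]
r,alpha of corner 404.6 0.8 F_b [-0.3  0.8 -1.2] j [-0.69  0.63  0.89  0.29  1.93 -0.79] w 0.004239095031617064
```

```bash
python3 -m creep '{"offset":[[0,0,0],[0,0,0],[0,0,0],[-0.0225,-0.001,0.03],[-0.0225,-0.001,0.03],[-0.0225,-0.001,0.03],[-0.0225,-0.001,0.03],[-0.0225,-0.001,0.03],[-0.0225,-0.001,0.03],[0,0,0]],"angular":[[0,8,0],[0,8,0],[0,8,0],[0,0,0],[0,0,0],[0,0,0],[0,0,0],[0,0,0],[0,0,0],[0,0,0]],"jaw":[0,0,0,0,0,0,0,0,0,0]}'
python3 - <<'E'
from h import *;import cv2
tool()
a=env.snapshot('side')[:,:,::-1][120:270,250:450]
cv2.imwrite('pics/s2.png',cv2.resize(a,None,fx=4,fy=4,interpolation=cv2.INTER_CUBIC))
E
```

```text
clock: 4.5
eef_pos: [571.4, -238.8, 94.1]
ee_rot: [0.592, 0.694, 0.263, -0.314]
force: [0.2, 1.1, 0.5]
width: 0.002
gripper_force: 0.0
clk 4.5 TCP_b [ -50.3 -250.3   94.1] corner [ -50.2 -239.7  106. ] tilt 48.4 M [[0.0, 1.0, -0.01], [0.66, 0.0, 0.75], [0.75, -0.01, -0.66]]
r,alpha of corner 249.7 0.284 F_b [0.4 1.1 0.5] j [-0.76  0.96  1.04  0.49  1.84 -0.96] w 0.0017225139422160781
```

View pics/s2.png

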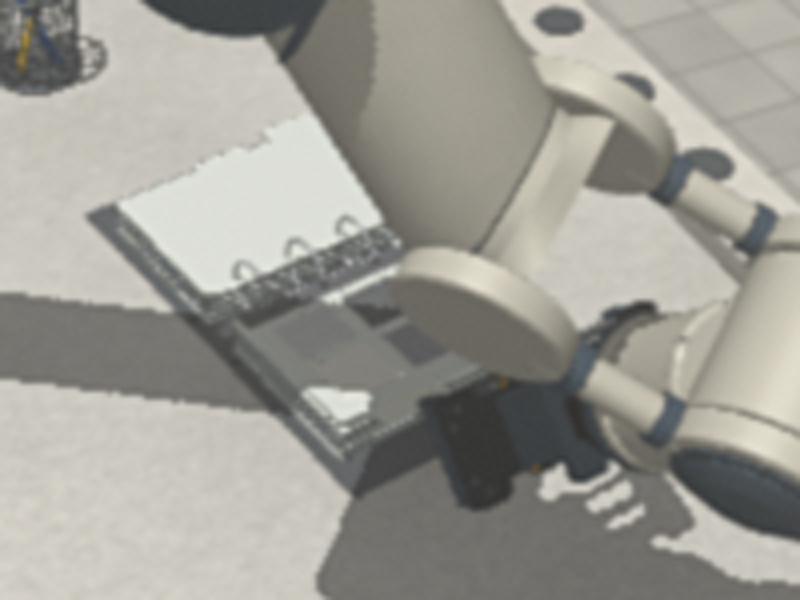

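The finger sits outboard of the tab, at crop (430–510, 390–510), and the arm links are clear of the binder. Next I'll lower it beside the cover and slide it under the tab.

```bash
python3 -m creep '{"offset":[[-0.0165,0,0.019],[-0.0165,0,0.019],[-0.0165,0,0.019],[0,0,0],[0.0085,0,0.0096],[0.0085,0,0.0096],[0.0085,0,0.0096],[0.0085,0,0.0096],[0,0,0]],"angular":[[0,0,0],[0,0,0],[0,0,0],[0,0,0],[0,0,0],[0,0,0],[0,0,0],[0,0,0],[0,0,0]],"jaw":[0,0,0,0,0,0,0,0,0]}' 
python3 -c "from h import *;tool()"
```

```text
clock: 5.45
eef_pos: [564.0, -180.3, 23.9]
ee_rot: [0.591, 0.696, 0.263, -0.31]
force: [0.1, -0.4, 0.3]
width: 0.006
gripper_force: 0.0
clk 5.45 TCP_b [ -48.4 -191.4   23.9] corner [ -48.4 -180.7   35.8] tilt 48.0 M [[-0.0, 1.0, -0.0], [0.67, 0.0, 0.74], [0.74, 0.0, -0.67]]
r,alpha of corner 180.7 -0.001 F_b [ 0.  -0.5  0.3] j [-0.71  1.    1.19  0.5   1.64 -1.02] w 0.006012028481299804
```

```bash
cat >> h.py <<'E'
def plan(a0,a1,n,th0,th1,r=177,lead=0):
    b,q=tool();M=q.as_matrix();th=np.arctan2(M[1,2],-M[2,2]);y,z=b[1:]
    for k in range(1,n+1):
        a=a0+(a1-a0)*k/n; t=np.radians(th0+(th1-th0)*k/n)
        C=np.array([-r*np.cos(a),36+r*np.sin(a)])-1.5*np.array([np.sin(a),np.cos(a)])
        Y,Z=C-16*np.array([np.cos(t),np.sin(t)])
        d=np.array([Y-y,Z-z]);print('[%.4f,0,%.4f] %.2f'%(d@[np.cos(th),np.sin(th)]/1e3,d@[np.sin(th),-np.cos(th)]/1e3,np.degrees(t-th)))
        y,z,th=Y,Z,t
E
python3 -c "from h import *;plan(0.0,.78,12,48,48)"
```

```text
clk 5.45 TCP_b [ -48.4 -191.4   23.9] corner [ -48.4 -180.7   35.8] tilt 48.0 M [[-0.0, 1.0, -0.0], [0.67, 0.0, 0.74], [0.74, 0.0, -0.67]]
r,alpha of corner 180.7 -0.001 F_b [ 0.  -0.5  0.3] j [-0.71  1.    1.19  0.5   1.64 -1.02] w 0.006012028481299804
[0.0102,0,-0.0039] 0.04
[0.0092,0,-0.0069] 0.00
[0.0096,0,-0.0063] 0.00
[0.0100,0,-0.0057] 0.00
[0.0104,0,-0.0050] 0.00
[0.0107,0,-0.0043] 0.00
[0.0109,0,-0.0036] 0.00
[0.0111,0,-0.0029] 0.00
[0.0113,0,-0.0022] 0.00
[0.0114,0,-0.0014] 0.00
[0.0115,0,-0.0007] 0.00
[0.0115,0,0.0001] 0.00
```

```bash
python3 -m creep '{"offset":[[0.0102,0,-0.004],[0.0092,0,-0.007],[0.0096,0,-0.0063],[0.01,0,-0.0057],[0.0104,0,-0.005],[0.0107,0,-0.0043],[0.011,0,-0.0036],[0.011,0,-0.003],[0.0113,0,-0.0022],[0.0114,0,-0.0014],[0.0115,0,-0.0007],[0.0115,0,0]],"angular":[[0,0,0],[0,0,0],[0,0,0],[0,0,0],[0,0,0],[0,0,0],[0,0,0],[0,0,0],[0,0,0],[0,0,0],[0,0,0],[0,0,0]],"jaw":[0,0,0,0,0,0,0,0,0,0,0,0]}'
python3 - <<'E'
from h import *;import cv2
plan(.76,1.56,12,48,14)
a=env.snapshot('side')[:,:,::-1][100:270,230:450]
cv2.imwrite('pics/s3.png',cv2.resize(a,None,fx=3.4,fy=3.4,interpolation=cv2.INTER_CUBIC))
E
```

```text
clock: 6.65
eef_pos: [555.0, -127.9, 147.4]
ee_rot: [0.592, 0.696, 0.263, -0.31]
force: [0.2, 0.2, -1.0]
width: 0.007
gripper_force: 0.7
clk 6.65 TCP_b [ -49.  -138.3  147.4] corner [ -49.  -127.6  159.3] tilt 48.0 M [[-0.0, 1.0, -0.0], [0.67, 0.0, 0.74], [0.74, -0.0, -0.67]]
r,alpha of corner 177.4 0.768 F_b [ 0.2  0.2 -1. ] j [-0.66  0.8   1.27  0.54  1.73 -0.92] w 0.00669335070022256
[0.0088,0,0.0001] -2.83
[0.0118,0,0.0000] -2.83
[0.0118,0,0.0002] -2.83
[0.0118,0,0.0004] -2.83
[0.0117,0,0.0006] -2.83
[0.0117,0,0.0008] -2.83
[0.0117,0,0.0010] -2.83
[0.0116,0,0.0012] -2.83
[0.0116,0,0.0014] -2.83
[0.0116,0,0.0016] -2.83
[0.0115,0,0.0018] -2.83
[0.0115,0,0.0020] -2.83
```

View pics/s3.png

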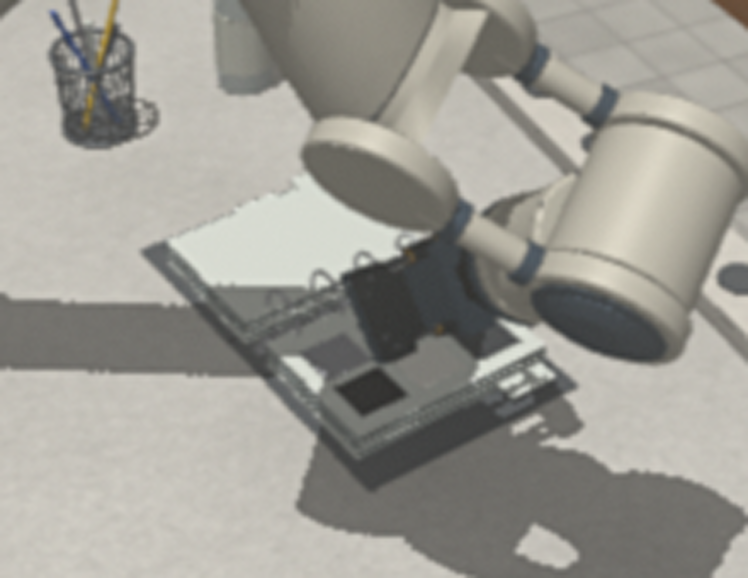

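The pile now shows different chips (a dark one at crop (370,390)), so the top board has lifted. It is seen nearly edge-on behind the gripper, and the force is about 1 N. I'll continue the arc.

```bash
python3 -m creep '{"offset":[[0.0088,0,0],[0.0118,0,0],[0.0118,0,0.0002],[0.0118,0,0.0004],[0.0117,0,0.0006],[0.0117,0,0.0008],[0.0117,0,0.001],[0.0116,0,0.0012],[0.0116,0,0.0014],[0.0116,0,0.0016],[0.0115,0,0.0018],[0.0115,0,0.002]],"angular":[[0,-2.8,0],[0,-2.8,0],[0,-2.8,0],[0,-2.8,0],[0,-2.8,0],[0,-2.8,0],[0,-2.8,0],[0,-2.8,0],[0,-2.8,0],[0,-2.8,0],[0,-2.8,0],[0,-2.8,0]],"jaw":[0,0,0,0,0,0,0,0,0,0,0,0]}'
python3 - <<'E'
from h import *;import cv2
plan(1.54,2.34,12,14,-5)
a=env.snapshot('side')[:,:,::-1][100:270,230:450]
cv2.imwrite('pics/s4.png',cv2.resize(a,None,fx=3.4,fy=3.4,interpolation=cv2.INTER_CUBIC))
E
```

```text
clock: 7.9
eef_pos: [535.7, -10.6, 209.6]
ee_rot: [0.643, 0.756, 0.081, -0.095]
force: [0.0, -0.6, -1.3]
width: 0.008
gripper_force: 0.5
clk 7.9 TCP_b [-49.5 -19.4 209.6] corner [-49.6  -3.9 213.5] tilt 14.3 M [[-0.0, 1.0, -0.0], [0.97, 0.0, 0.25], [0.25, 0.0, -0.97]]
r,alpha of corner 177.6 1.549 F_b [-0.1 -0.5 -1.3] j [-0.28  0.42  1.53  0.23  1.31 -0.52] w 0.008370047708102719
[0.0083,0,0.0022] -1.87
[0.0114,0,0.0028] -1.58
[0.0112,0,0.0032] -1.58
[0.0111,0,0.0037] -1.58
[0.0109,0,0.0041] -1.58
[0.0107,0,0.0045] -1.58
[0.0105,0,0.0049] -1.58
[0.0103,0,0.0053] -1.58
[0.0101,0,0.0057] -1.58
[0.0098,0,0.0061] -1.58
[0.0095,0,0.0065] -1.58
[0.0093,0,0.0069] -1.58
```

View pics/s4.png

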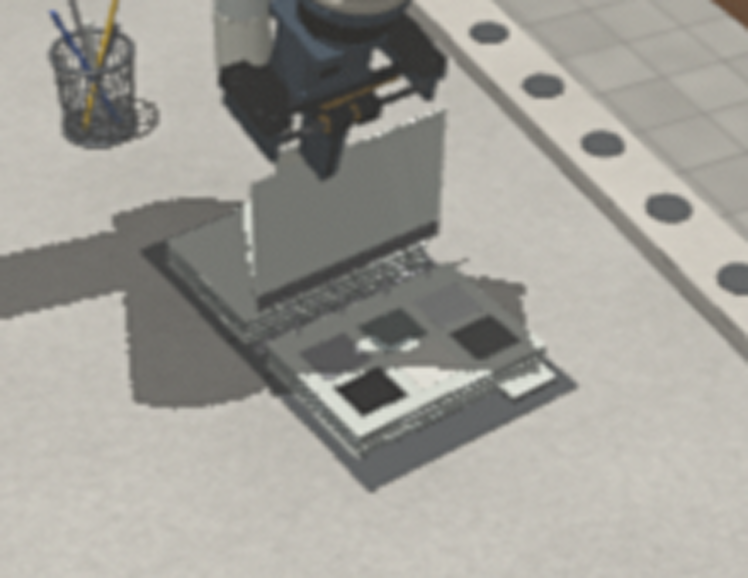

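The board stands upright with the fingertip behind its tab at crop (318,165), and the binder has not moved. Continuing over.

```bash
python3 -m creep '{"offset":[[0.0083,0,0.0022],[0.0114,0,0.0028],[0.0112,0,0.0032],[0.0111,0,0.0037],[0.0109,0,0.0041],[0.0107,0,0.0045],[0.0105,0,0.0049],[0.0103,0,0.0053],[0.0101,0,0.0057],[0.0098,0,0.0061],[0.0095,0,0.0065],[0.0093,0,0.0069]],"angular":[[0,-1.6,0],[0,-1.6,0],[0,-1.6,0],[0,-1.6,0],[0,-1.6,0],[0,-1.6,0],[0,-1.6,0],[0,-1.6,0],[0,-1.6,0],[0,-1.6,0],[0,-1.6,0],[0,-1.6,0]],"jaw":[0,0,0,0,0,0,0,0,0,0,0,0]}' 
python3 -c "from h import *;plan(2.33,3.1,12,-5,0)"
```

```text
clock: 9.15
eef_pos: [515.5, 113.3, 165.7]
ee_rot: [0.647, 0.761, -0.027, 0.032]
force: [-0.4, -0.2, -0.7]
width: 0.003
gripper_force: 0.2
clk 9.15 TCP_b [-49.9 106.2 165.7] corner [-50.  122.1 164.4] tilt -4.8 M [[-0.0, 1.0, -0.0], [1.0, 0.0, -0.08], [-0.08, -0.0, -1.0]]
r,alpha of corner 177.2 2.331 F_b [-0.4 -0.1 -0.7] j [ 0.16  0.42  1.64 -0.1   1.08  0.04] w 0.003060556491143147
[0.0072,0,0.0065] 0.25
[0.0082,0,0.0080] 0.42
[0.0076,0,0.0086] 0.42
[0.0070,0,0.0091] 0.42
[0.0063,0,0.0096] 0.42
[0.0056,0,0.0100] 0.42
[0.0049,0,0.0104] 0.42
[0.0042,0,0.0107] 0.42
[0.0034,0,0.0110] 0.42
[0.0026,0,0.0112] 0.42
[0.0018,0,0.0113] 0.42
[0.0010,0,0.0114] 0.42
```

```bash
python3 -m creep '{"offset":[[0.0072,0,0.0065],[0.0082,0,0.008],[0.0076,0,0.0086],[0.007,0,0.0091],[0.0063,0,0.0096],[0.0056,0,0.01],[0.0049,0,0.0104],[0.0042,0,0.0107],[0.0034,0,0.011],[0.0026,0,0.0112],[0.0018,0,0.0113],[0.001,0,0.011]],"angular":[[0,0.4,0],[0,0.4,0],[0,0.4,0],[0,0.4,0],[0,0.4,0],[0,0.4,0],[0,0.4,0],[0,0.4,0],[0,0.4,0],[0,0.4,0],[0,0.4,0],[0,0.4,0]],"jaw":[0,0,0,0,0,0,0,0,0,0,0,0]}' 
python3 -m creep '{"offset":[[0,0,0.002],[0,0,0.002],[0,0,0.002]],"angular":[[0,0,0],[0,0,0],[0,0,0]],"jaw":[0,0,0]}' 
python3 -c "from h import *;tool()"
```

```text
clock: 10.35
eef_pos: [506.9, 167.1, 44.3]
ee_rot: [0.648, 0.762, 0.0, -0.0]
force: [-0.7, 0.4, -1.0]
width: 0.006
gripper_force: 0.1
clock: 10.65
eef_pos: [507.2, 167.0, 39.4]
ee_rot: [0.648, 0.762, 0.0, 0.0]
force: [-0.3, 1.0, 0.7]
width: 0.005
gripper_force: 0.1
clk 10.65 TCP_b [-49.7 160.5  39.4] corner [-49.7 176.5  39.4] tilt -0.0 M [[-0.0, 1.0, 0.0], [1.0, 0.0, -0.0], [-0.0, 0.0, -1.0]]
r,alpha of corner 176.5 3.122 F_b [-0.1  1.   0.7] j [ 0.21  0.61  1.74 -0.    0.79  0.04] w 0.004754647403225369
```

```bash
python3 -m creep '{"offset":[[0,0,0.001],[0,0,0.001],[0,0,0.001],[0,0,0]],"angular":[[0,0,0],[0,0,0],[0,0,0],[0,0,0]],"jaw":[0,0,0,0]}'
```

```text
clock: 11.05
eef_pos: [507.2, 167.1, 37.5]
ee_rot: [0.648, 0.762, 0.0, 0.0]
force: [-4.7, -0.8, 21.8]
width: 0.005
gripper_force: 10.6
```

22 N of contact at z = 37.5 mm matches the flat height. I'll retreat straight up and check.

```bash
python3 -m creep '{"offset":[[0,0,-0.005],[0,0,-0.02],[0,0,-0.03],[0,0,-0.03],[0,0,-0.03],[-0.03,0,-0.03],[-0.04,0,-0.03],[-0.04,0,-0.02],[-0.04,0,0],[-0.04,0,0],[-0.04,0,0],[0,0,0]],"angular":[[0,0,0],[0,0,0],[0,0,0],[0,0,0],[0,0,0],[0,0,0],[0,0,0],[0,0,0],[0,0,0],[0,0,0],[0,0,0],[0,0,0]],"jaw":[0,0,0,0,0,0,0,0,0,0,0,0]}'
python3 - <<'E'
from h import *;import cv2
a=env.snapshot('side')[:,:,::-1][100:270,230:450]
cv2.imwrite('pics/s5.png',cv2.resize(a,None,fx=3.4,fy=3.4,interpolation=cv2.INTER_CUBIC))
for a in (3.14,3.0):print(((proj('side',bw(p,[bd(a,-105,166,-1.5),bd(a,105,166,-1.5),bd(a,-80,188,-1.5),bd(a,-20,188,-1.5)]))-[230,100])*3.4).round().tolist())
E
```

```text
clock: 12.25
eef_pos: [544.6, -64.1, 231.5]
ee_rot: [0.649, 0.761, -0.0, 0.001]
force: [0.1, 0.6, -0.5]
width: 0.007
gripper_force: 0.0
[[165.0, 234.0], [341.0, 165.0], [176.0, 214.0], [228.0, 194.0]]
[[165.0, 216.0], [342.0, 147.0], [176.0, 194.0], [227.0, 174.0]]
```

View pics/s5.png

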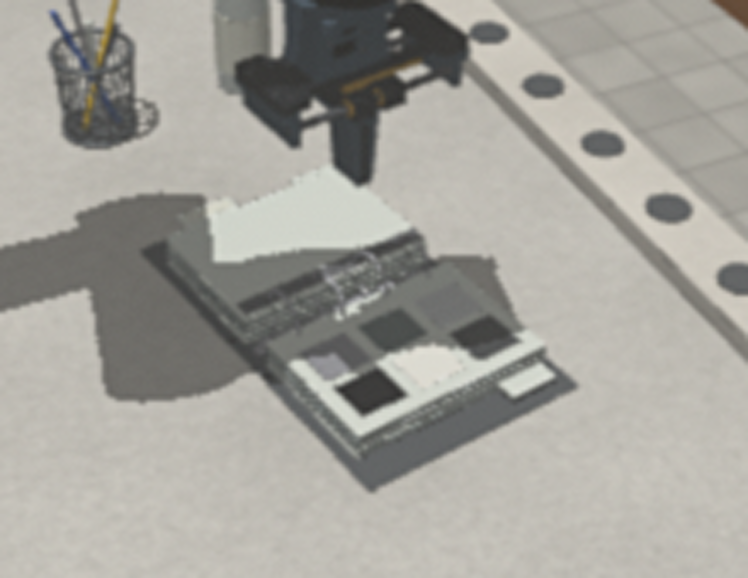

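The board lies flat on the left pile. Its near corner is at about (167,236) against (165,234) predicted for flat, and its tab is at (180–228, 195–214). The next board shows on the right, and the arm is clear.

```bash
python3 -c "from station import env;print(env.sign_off())"
```

```text
the job is handed in; nothing more can be done
None
```

The top board has been pushed over the rings and pressed flat on the left-hand pile, so the next board can be seen; the job is handed in, but the sign-off returned no verdict.

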